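# Find the high spot of a rubber wheel with a dial indicator

## Task

Slide the dial indicator up (it has a black post to hold) until its plunger presses on the tyre, then turn the wheel by its red crank knob, watching the needle, to find the tyre's highest spot; a second, lower high spot does not count. Leave the wheel standing still with the highest spot right under the plunger, the plunger still pressed in at least a millimetre, and let go. Never force the plunger against its stop, and leave the other things lying about where they are.

Things in the scene. Friction and masses are not known exactly. Their poses are not given: they have to be found in the camera images.
- bench: run-out bench: grey steel base plate 410 x 170 mm, 20 mm thick, fixed to the table, may stand turned. Origin on the table under the upright wheel spindle; its +x axis is level and runs from the spindle along the slide to the dial indicator; z up
- spindle (a point): point on the spindle axis 100 mm above the table; axes as the bench's. The wheel lies flat on the spindle under a round yellow clamp plate (radius 80 mm, top at 90 mm). It turns either way without end, drags about 2.5 N at the crank knob, and stays where it is left
- tyre (a point): point on the spindle axis at the middle of the tyre's height. Black rubber tyre, radius 75 mm, 50 to 86 mm above the table, out of round: one high spot 3.5 mm proud (crest radius 78.5 mm, 0.5 mm lower 17 degrees to either side, gone at 46) and a lesser one 2 mm proud (gone at 35), 140 degrees apart. Where they lie round the wheel or relative to the crank is unknown and differs every time
- crank: flat steel crank arm clamped on top of the wheel (turns with it), 22 mm wide, 100 to 108 mm above the table; origin on the spindle axis, x axis points along the arm to the knob, z up
- knob_grip (a point): grip point of the crank's upright red knob, on its axis, 50 mm from the spindle axis, 135 mm above the table. The knob is a round rod 18 mm thick, from 108 to 153 mm above the table, and spins freely on its pin, so it can be held from above at a constant gripper heading while it is led round the circle
- post_grip (a point): grip point of the indicator carriage's upright black post, on its axis, 90 mm above the table; post 14 mm thick, 42 to 115 mm above the table, 76 mm behind the dial's centre, 153 mm behind the free plunger tip. Pushed towards the spindle (bench's -x) it slides the carriage; the slide drags about 5 N and stays where it is left. Axes as the bench's
- carriage (a joint): travel of the carriage towards the wheel in m, 0 = fully back, 0.060 = end of the slide. The plunger meets the round part of the tyre at about 0.038; it starts between 0 and 0.012
- plunger: the indicator's sprung plunger: brass ball tip 8 mm across on a steel rod, level, pointing at the spindle axis, 68 mm above the table. Origin: foremost point of the tip; x axis points back along the rod into the dial. It goes in 8 mm, spring 1 N at first, 3 N when fully in; then it is against its hard stop and is damaged above 10 N
- needle (a joint): dial reading in rad, shown by the red needle on the white upward-facing dial (case 80 mm across, face 82 mm above the table): 0 = plunger free, needle pointing directly away from the wheel; turns clockwise seen from above, 0.5 rad per mm the plunger is pushed in (a mark every mm, every second one thicker); 4.0 = fully in
- bearing: bystander: steel bearing ring, 34 mm across, 12 mm high, lying on the run-out bench's base plate; origin: centre of its underside. Leave it alone
- spacer: bystander: brass spacer ring, 28 mm across, 18 mm high, standing on the base plate; origin: centre of its underside. Leave it alone
- spanner: bystander: steel spanner 170 mm long lying on the table near the robot. Leave it alone
- driver: bystander: screwdriver lying on the table at the right. Leave it alone
- castor: bystander: grey castor wheel, 80 mm across, 32 mm thick, lying on the table beyond the bench; origin: centre of its underside. Leave it alone
- can: bystander: blue can, 54 mm across, 120 mm high, standing beside the bench; origin: centre of its underside. Leave it alone
- core: bystander: upright cardboard core, 60 mm across, 110 mm high, standing beside the bench; origin: centre of its underside. Leave it alone

How it is judged:
On the way:
1. the indicator has been slid up so that its plunger is pressed in by the tyre at least 0.5 mm (value of joint needle above 0.25 rad and horizontal distance between plunger and spindle below 0.08 m), for 0.2 s.
At the end, for the whole second after the job is handed in: the plunger tip rests pressed on the tyre (more than 0.5 N, pushed in more than 1 mm, needle above 0.5 rad) with the crest of the high spot under it: tip at least 77.9 mm from the spindle axis (crest 78.5 mm), i.e. within about 17 degrees of the crest; the wheel stands still (horizontal distance between plunger and spindle above 0.0779 m and contact force between plunger and anything else above 0.5 N and value of joint needle above 0.5 rad and angular speed of crank below 0.05 rad/s); the robot touches nothing.
It fails at once if the plunger is forced (more than 10 N on it) (contact force between plunger and anything else above 10 N).
It fails at once if a bystander is moved by more than 25 mm (distance of any of bearing, spacer, spanner, driver, castor, can, core from where it was at the start of the episode above 0.025 m).
It also fails if it takes over 61 s, if anything falls off the work surface, if the arm or the gripper's body presses on something with over 40 N, if the wrist force passes 120 N, or if a joint passes its speed limit or range.

## Robot

A 6-joint arm with a two-finger parallel gripper is mounted at the origin on the work surface. World frame = base frame: x ahead of the robot, y to its left, z up, the work surface at z = 0. Lengths are in m, angles in rad, forces in N, time in s.
With the tool pointing down it reaches from about 0.35 to 0.775 m from the base axis. Payload 5.5 kg.
Tool frame: the origin (TCP) lies on the centre line of the jaws, within the pads' length; the fingertips stand 11 mm ahead of it and the grasp point (between the pads) lies 8 mm behind it; z points along the fingers, y is the line along which they close (so a half turn about z gives the same grasp; the last joint's range is limited). The gripper opens to 85 mm and grips with 20 to 120 N. Pads are 22 mm wide; open, the fingers measure 114 mm over their backs; the gripper's body (76 mm by 85 mm) begins 54 mm behind the grasp point. The pads swing forward as they close: fully open they stand 13 mm farther back than shut.
Start: joints at [-1.282, 0.313, 0.046, 1.304, 0, 1.431], TCP at [0.239, -0.523, 0.242] pointing down, gripper open.
Joint ranges: [-2.76, 2.76], [-0.86, 1.69], [-1.03, 1.26], [-2.2, 2.34], [-1.47, 1.5], [-3.14, 3.14]. Speed limits (rad/s): [2.57, 2.57, 3.14, 3.14, 3.14, 3.14].

## Interface

Orientations are given as a unit quaternion [w, x, y, z].
In Python, from workcell import get_state, eyes, env gives the robot as it stands.
- The arm moves only by the shell command python3 -m inch 'ROWS' [OPENING] [FORCE]. ROWS is JSON, one flat list of numbers, 4 for each row, row after row: the shift along the tool's x, y, z in cm, then the turn about the tool's z in rad. A call has exactly 5 rows; each row shifts and turns the commanded pose from where the row before left it, along the tool's axes as they then stand; what a row does not reach is not made up. A row lasts 1/12 s, in which the tool goes at most 41.7 mm and 7.16 degrees, less where a joint would pass 70% of its speed; a pose out of reach is approached as far as the arm can. A call is refused whole if a number of a shift passes 4.17 or a number of a turn 0.125, either way. A call with a gripper value outside its range is refused whole. OPENING is the opening, from -1 (shut) to 1 (fully open), set as the call begins (- or left out, the last holds). The fingers move at their own pace and stop on an object; FORCE is the grip in N (left out, the last holds). Time passes only in rows, so rows that do not move let the fingers close, or fill a call up. It gives the time, the measured TCP pose, the force, the opening and the grip force at its end, in the units of the state.
- get_state(): the state, without advancing time (a new reading comes with each control period).
- eyes.read_camera(name): name is "scene" or "top" or "wrist"; returns the picture (420x560x3 uint8, red, green, blue); there is no depth.
- eyes.camera_info(name): a dict with "fovy" (degrees; the focal length in pixels is half the picture's height over the tangent of half this angle, whatever the lens; pixels are square), "cx", "cy" (the principal point, pixels), "xyz" and "orientation" of the camera in the world. Camera axes: x right, y down, z forward; pixel columns grow to the right and rows downward; lengths in m; the calibration is good to about 2 mm. A picture is of the moment at which its call begins: read the wrist's pose just before it. camera_info takes no time and is no camera call; for the wrist camera it gives the pose at the moment of the call.
- env.hand_in(): hands the job in; it is judged then, once.
The state is a dict: "clock": time; "joint_pos": joint angles; "qvel": joint speeds; "tau": joint torques, N m; "tcp_pos": TCP position; "orientation": TCP orientation; "wrist_force": force on the tool from outside, world axes, zero at the start; "ft_torque": the same for the moment, N m; "finger_gap": finger opening in m; "grip_force": force on a finger pad.
Only numpy, scipy, OpenCV 4.12 (cv2) and the standard library are available. Lean on these libraries where they do the work, as an engineer would, in place of code of your own. Each camera call takes 0.05 s, during which the arm holds its last target. There are 200 camera calls.

## Working session

There is one attempt and no reset: what is moved stays moved. The work goes in short steps, Python scripts to look and compute and a shell command to move; the robot and the scene stay as the last step left them, time stands still between calls to the robot, and variables do not carry over. Pictures are saved under pics/ and viewed, at most 10 in all, crops included, and the job is handed in when it is done.

```bash
mkdir -p pics; python3 - <<'E'
from workcell import get_state, eyes
import cv2
s=get_state();print(s)
for n in("scene","top","wrist"):
    print(n,eyes.camera_info(n))
a=eyes.read_camera("scene");b=eyes.read_camera("top")
cv2.imwrite("pics/s0.png",a[:,:,::-1]);cv2.imwrite("pics/t0.png",b[:,:,::-1])
E
```

```text
{'clock': 0.0, 'joint_pos': array([-1.28160184e+00,  3.14012908e-01,  4.49569081e-02,  1.30357464e+00,
       -3.43548126e-05,  1.43118549e+00]), 'qvel': array([-1.40591537e-03, -7.98977270e-05,  1.55860862e-04, -1.70027874e-03,
        2.70447781e-04, -4.05675017e-04]), 'tau': array([ 1.05165032e-03, -4.80632937e+01,  2.98528719e+01,  1.96679123e-02,
        3.06158222e-05, -5.47690746e-06]), 'tcp_pos': array([ 0.23891083, -0.52247563,  0.2413927 ]), 'orientation': array([-9.13310670e-04,  9.77103245e-01,  2.12763733e-01, -8.56613817e-05]), 'wrist_force': array([0.0253675 , 0.5555977 , 0.48865568]), 'ft_torque': array([-0.01667782,  0.03142597, -0.045869  ]), 'grip_force': 0.0, 'finger_gap': 0.08535549348038178}
scene {'fovy': 49.8097516883615, 'cx': 280.25972587285025, 'cy': 210.64426624771855, 'xyz': array([ 1.36216911, -0.58349174,  0.76543817]), 'orientation': array([-0.41926941,  0.78473584,  0.40513429, -0.21040207])}
top {'fovy': 49.09068851003119, 'cx': 274.80496838576806, 'cy': 211.90801583530046, 'xyz': array([ 0.48094994, -0.00502889,  1.41184497]), 'orientation': array([ 0.02302377, -0.70444516,  0.70903154, -0.02238749])}
wrist {'fovy': 60.35939409522667, 'cx': 276.1115356017778, 'cy': 207.35939158827208, 'xyz': array([ 0.31478702, -0.48739159,  0.3724113 ]), 'orientation': array([ 0.13933359,  0.82953365, -0.53319987, -0.09032154])}
```

View pics/t0.png

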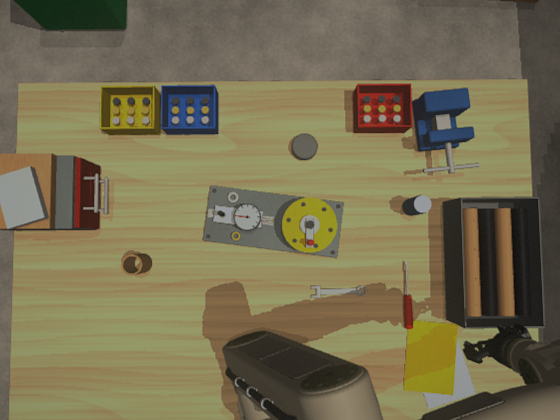

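View pics/s0.png

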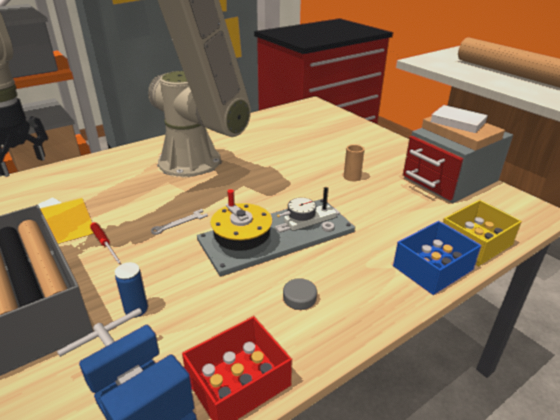

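The top view shows the bench with its yellow plate near (310,224), red knob at about (310,242), dial at (246,217) and black post at about (221,213). In the scene view the knob is near (231,198) and the post near (325,198).

```bash
cat > h.py <<'E'
import numpy as np, cv2
from workcell import get_state, eyes
from scipy.spatial.transform import Rotation as R
def ray(info,u,v):
    f=210/np.tan(np.radians(info["fovy"]/2)); q=info["orientation"]
    d=R.from_quat([q[1],q[2],q[3],q[0]]).apply([(u-info["cx"])/f,(v-info["cy"])/f,1]); return info["xyz"],d/np.linalg.norm(d)
def plane(info,u,v,z):
    o,d=ray(info,u,v); return o+d*(z-o[2])/d[2]
def proj(info,p):
    f=210/np.tan(np.radians(info["fovy"]/2)); q=info["orientation"]
    c=R.from_quat([q[1],q[2],q[3],q[0]]).inv().apply(np.asarray(p)-info["xyz"]); return c[0]/c[2]*f+info["cx"],c[1]/c[2]*f+info["cy"]
def tri(r1,r2):
    (o1,d1),(o2,d2)=r1,r2
    t=np.linalg.lstsq(np.c_[d1,-d2],o2-o1,rcond=None)[0]; a,b=o1+t[0]*d1,o2+t[1]*d2
    return (a+b)/2,np.linalg.norm(a-b)
def blobs(img,kind,roi,minA=5):
    h=cv2.cvtColor(img,cv2.COLOR_RGB2HSV).astype(int); H,S,V=h[...,0],h[...,1],h[...,2]
    m={"red":((H<6)|(H>172))&(S>150)&(V>80),"yellow":(H>20)&(H<34)&(S>180)&(V>90),"black":(V<45)}[kind]
    x0,y0,x1,y1=roi; k=np.zeros(m.shape,np.uint8); k[y0:y1,x0:x1]=m[y0:y1,x0:x1]
    n,l,st,c=cv2.connectedComponentsWithStats(k)
    return [(tuple(c[i].round(1)),st[i].tolist()) for i in range(1,n) if st[i][4]>=minA],l
def tool(dxyz):
    q=get_state()["orientation"]; return R.from_quat([q[1],q[2],q[3],q[0]]).inv().apply(dxyz)*100
E
python3 - <<'E'
from h import *
t=cv2.imread("pics/t0.png")[:,:,::-1].copy();s=cv2.imread("pics/s0.png")[:,:,::-1].copy()
for k,r in(("red",(270,190,350,260)),("yellow",(270,190,350,260)),("black",(205,195,240,230))): print("top",k,blobs(t,k,r)[0])
for k,r in(("red",(215,180,245,215)),("yellow",(200,190,280,250)),("black",(315,180,335,215))): print("scene",k,blobs(s,k,r)[0])
E
```

```text
top red [((np.float64(310.3), np.float64(242.0)), [308, 240, 6, 5, 26])]
top yellow [((np.float64(308.9), np.float64(223.6)), [282, 198, 55, 54, 1721])]
top black [((np.float64(222.3), np.float64(214.1)), [221, 213, 3, 3, 7])]
scene red [((np.float64(230.4), np.float64(196.6)), [228, 189, 6, 17, 76])]
scene yellow [((np.float64(241.3), np.float64(223.6)), [211, 204, 60, 36, 1219])]
scene black [((np.float64(324.4), np.float64(198.5)), [323, 188, 4, 21, 45])]
```

```bash
python3 - <<'E'
from h import *
T=eyes.camera_info("top");S=eyes.camera_info("scene")
for n,a,b,z in(("knobtop",(310.3,242),(231,190.5),.153),("posttop",(222,213.5),(324.5,189.5),.115),("plate",(309.3,224.7),(241,222),.09)):
    print(n,tri(ray(T,*a),ray(S,*b)),plane(T,*a,z))
for n,p,z in(("bearing",(233.5,197.5),.032),("spacer",(236,236),.038),("can",(423,204),.12),("core",(133,263),.11)):print(n,plane(T,*p,z))
w=eyes.camera_info("wrist");q=get_state()
print(q["tcp_pos"],R.from_quat(np.roll(q["orientation"],-1)).as_matrix().round(3),R.from_quat(np.roll(q["orientation"],-1)).inv().apply(w["xyz"]-q["tcp_pos"]))
print(tool(plane(T,222,213.5,.115)-q["tcp_pos"]))
E
```

```text
knobtop (array([ 0.47924313, -0.10012086,  0.15200656]), np.float64(0.0012398147885101165)) [ 0.47892575 -0.10057856  0.153     ]
posttop (array([0.56242998, 0.14733099, 0.11039273]), np.float64(0.004240510298103309)) [0.56083319 0.14511043 0.115     ]
plate (array([ 0.52895604, -0.10329534,  0.08225699]), np.float64(0.0007756571809722532)) [ 0.52847425 -0.1030518   0.09      ]
bearing [0.6140227  0.12010731 0.032     ]
spacer [0.49803663 0.11218178 0.038     ]
can [ 0.58364599 -0.42177391  0.12      ]
core [0.42303614 0.39636966 0.11      ]
[ 0.23893967 -0.522529    0.24150383] [[ 0.909  0.416 -0.   ]
 [ 0.416 -0.909  0.002]
 [ 0.    -0.002 -1.   ]] [ 0.0836195  -0.00060058 -0.1309739 ]
[ 57.0301659  -47.3162267   12.74148641]
```

```bash
python3 -m inch '[3.08,-2.56,0,-0.125, 3.37,-2.15,0,-0.125, 3.61,-1.72,0,-0.125, 3.8,-1.25,0,-0.125, 3.93,-0.77,0,-0.125]'
python3 -m inch '[3.99,-0.27,0,-0.125, 3.99,0.22,0,-0.125, 3.93,0.72,0,-0.125, 3.81,1.2,0,-0.01, 3.81,1.2,0,0]' 
python3 -m inch '[3.81,1.2,0,0, 3.81,1.2,0,0, 3.5,1.1,0,0, 2,0.6,0,0, 0,0,0,0]'
python3 - <<'E'
from h import *
s=get_state();w=eyes.camera_info("wrist");im=eyes.read_camera("wrist");cv2.imwrite("pics/w1.png",im[:,:,::-1])
print(s["clock"],s["tcp_pos"],np.degrees(np.arctan2(*R.from_quat(np.roll(s["orientation"],-1)).as_matrix()[[1,0],0])))
print([proj(w,p) for p in([.561,.145,.115],[.561,.145,.045],[.498,.112,.038])])
E
```

```text
clock: 0.52
tcp_pos: [0.326, -0.3409, 0.2418]
orientation: [-0.0, 0.863, 0.505, 0.0]
wrist_force: [0.1, 0.0, -0.7]
finger_gap: 0.0855
grip_force: 0.0
clock: 0.93
tcp_pos: [0.4122, -0.1605, 0.2422]
orientation: [-0.0, 0.752, 0.659, -0.0]
wrist_force: [0.2, 1.3, 0.3]
finger_gap: 0.0853
grip_force: 0.0
clock: 1.35
tcp_pos: [0.4708, -0.0343, 0.2419]
orientation: [-0.0, 0.75, 0.661, 0.0]
wrist_force: [0.0, -0.1, -0.5]
finger_gap: 0.0855
grip_force: 0.0
1.35 [ 0.47078793 -0.03425564  0.2418848 ] 82.741336450094
[(np.float64(393.10951178472703), np.float64(-108.80512138794998)), (np.float64(365.0015777482083), np.float64(-62.94688639307597)), (np.float64(287.78725798508697), np.float64(-0.48339565340364743))]
```

View pics/w1.png

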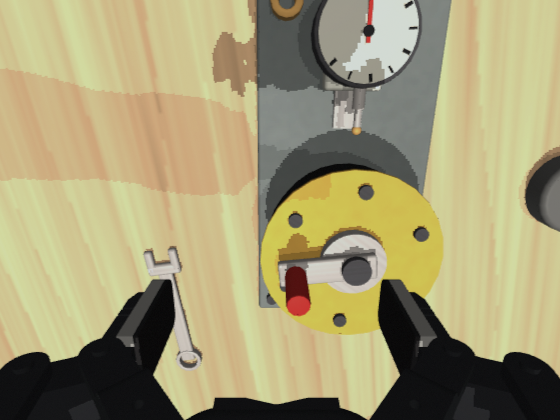

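The wrist view looks along the bench: dial centre at about (369,30) with its needle pointing straight up (zero), brass tip at (357,131), plate centre at about (352,252), and knob top at about (298,306).

```bash
python3 - <<'E'
from h import *
w=eyes.camera_info("wrist");im=cv2.imread("pics/w1.png")[:,:,::-1].copy()
m=((blobs(im,"yellow",(255,160,450,340),50)[1])>0).astype(np.uint8)
c=max(cv2.findContours(m,0,1)[0],key=cv2.contourArea);c=cv2.convexHull(c)
P=np.array([plane(w,*p[0],.09)[:2] for p in c]);A=np.c_[2*P,np.ones(len(P))];s=np.linalg.lstsq(A,(P**2).sum(1),rcond=None)[0]
print("plate",s[:2],np.sqrt(s[2]+s[:2]@s[:2]))
d=plane(w,368.5,30,.084);t=plane(w,357,131,.071);print("dial",d,"tip",t)
v=d[:2]-s[:2];u=v/np.linalg.norm(v);print("dist dial",np.linalg.norm(v),"ang",np.degrees(np.arctan2(u[1],u[0])),"tipdist",np.linalg.norm(t[:2]-s[:2]),"post est",d[:2]+u*.076)
v=np.array([.561,.145])-s[:2];print("post-spindle ang",np.degrees(np.arctan2(v[1],v[0])),np.linalg.norm(v))
E
```

```text
Traceback (most recent call last):
ValueError: max() iterable argument is empty
```

```bash
sed -i 's/(H>20)&(H<34)&(S>180)&(V>90)/(H>20)\&(H<34)\&(S>150)\&(V>90)/' h.py; cat > p.py <<'E'
from h import *
w=eyes.camera_info("wrist");im=cv2.imread("pics/w1.png")[:,:,::-1].copy()
print(cv2.cvtColor(im,cv2.COLOR_RGB2HSV)[[230,300],[320,400]])
b,l=blobs(im,"yellow",(255,160,450,340),50);print(b)
c=np.vstack(cv2.findContours((l>0).astype(np.uint8),0,1)[0]);c=cv2.convexHull(c)
P=np.array([plane(w,*p[0],.09)[:2] for p in c]);A=np.c_[2*P,np.ones(len(P))];s=np.linalg.lstsq(A,(P**2).sum(1),rcond=None)[0]
print("plate",s[:2],np.sqrt(s[2]+s[:2]@s[:2]))
d=plane(w,368.5,30,.084);t=plane(w,357,131,.071);print("dial",d,"tip",t)
v=d[:2]-s[:2];u=v/np.linalg.norm(v);print("dist dial",np.linalg.norm(v),"ang",np.degrees(np.arctan2(u[1],u[0])),"tipdist",np.linalg.norm(t[:2]-s[:2]),"post est",d[:2]+u*.076)
v=np.array([.561,.145])-s[:2];print("post-spindle ang",np.degrees(np.arctan2(v[1],v[0])),np.linalg.norm(v))
E
python3 p.py
```

```text
[[ 27 153 208]
 [ 20  15  51]]
[((np.float64(356.4), np.float64(241.9)), [261, 169, 181, 165, 14844])]
plate [ 0.52557587 -0.10387346] 0.07882891806247096
dial [0.55050179 0.0748066  0.084     ] tip [0.54091019 0.00174711 0.071     ]
dist dial 0.18041027278914917 ang 82.05846989847426 tipdist 0.1067279022938491 post est [0.56100214 0.15007773]
post-spindle ang 81.89905317566118 0.2513819161653303
```

```bash
python3 -m inch '[3.86,1.33,0,0.01, 3.86,1.33,0,0, 2,1.33,0,0, 0,1.33,0,0, 0,1.33,0,0]'
python3 - <<'E'
from h import *
s=get_state();w=eyes.camera_info("wrist");im=eyes.read_camera("wrist");cv2.imwrite("pics/w2.png",im[:,:,::-1])
print(s["tcp_pos"],np.degrees(np.arctan2(*R.from_quat(np.roll(s["orientation"],-1)).as_matrix()[[1,0],0])))
print([proj(w,p) for p in([.561,.1485,.115],[.561,.1485,.045])])
E
```

```text
clock: 1.82
tcp_pos: [0.5493, 0.0494, 0.2418]
orientation: [-0.0, 0.755, 0.656, -0.001]
wrist_force: [0.1, -0.0, 0.2]
finger_gap: 0.0855
grip_force: 0.0
[0.54932806 0.0494248  0.24184625] 81.93966252975135
[(np.float64(274.3140649835307), np.float64(57.52029520472331)), (np.float64(274.7222170455826), np.float64(62.74999213276169))]
```

View pics/w2.png

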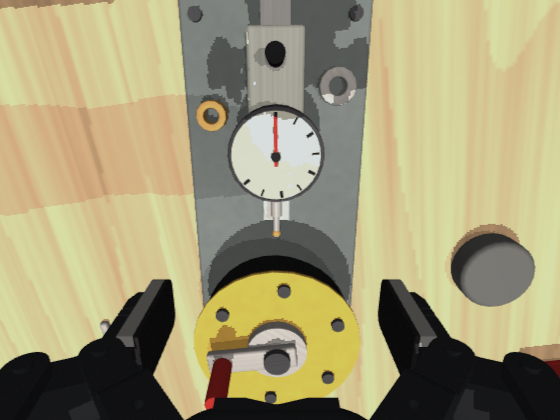

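The post's top shows at about (275,50), the dial centre at (276,157) and the tip at (276,234), all in line with the tool's x axis.

```bash
python3 - <<'E'
from h import *
w=eyes.camera_info("wrist");im=cv2.imread("pics/w2.png")[:,:,::-1].copy()
print(blobs(im,"black",(255,30,295,75),20)[0])
p=plane(w,275,50.5,.115);print(p,plane(w,276,157,.084))
T=eyes.camera_info("top");print("tri",tri(ray(w,275,50.5),ray(T,222,213.5)))
s=get_state();p[2]=.084;print(tool(p-s["tcp_pos"]))
E
```

```text
[((np.float64(274.8), np.float64(53.3)), [265, 41, 20, 26, 398])]
[0.56487243 0.15142189 0.115     ] [0.55462852 0.07538468 0.084     ]
tri (array([0.56665396, 0.15839163, 0.00841545]), np.float64(0.00239766873704131))
[10.40477137 -0.18261484 15.75340948]
```

```bash
python3 - <<'E'
from h import *
s=get_state();w=eyes.camera_info("wrist");im=eyes.read_camera("wrist")
b=blobs(im,"black",(245,20,305,90),20)[0];print(s["qvel"].round(3),b)
st=b[0][1];u,v=st[0]+st[2]/2-.5,st[1]+st[2]/2-.5
p=plane(w,u,v,.115);print(u,v,p)
p[2]=.084;print(s["tcp_pos"],tool(p-s["tcp_pos"]))
E
```

```text
[-0.016 -0.033 -0.051  0.002 -0.002  0.005] [((np.float64(270.5), np.float64(52.1)), [261, 40, 20, 26, 404])]
270.5 49.5 [0.56203971 0.15243836 0.115     ]
[0.55175255 0.0482804  0.24159427] [10.46514458 -0.46205574 15.75353476]
```

```bash
python3 -m inch '[3.5,-0.15,0,0, 3.5,-0.15,0,0, 3.45,-0.15,0,0, 0,0,3.5,0, 0,0,3.5,0]' 0.2
python3 -m inch '[0,0,3.5,0, 0,0,3,0, 0,0,2.25,0, 0,0,0,0, 0,0,0,0]'
python3 - <<'E'
from h import *
s=get_state();im=eyes.read_camera("wrist");cv2.imwrite("pics/w3.png",im[:,:,::-1])
print(s["tcp_pos"],tool(np.array([.562,.152,.084])-s["tcp_pos"]),s["wrist_force"],s["finger_gap"])
E
```

```text
clock: 2.33
tcp_pos: [0.5608, 0.1543, 0.1737]
orientation: [0.002, 0.755, 0.656, 0.002]
wrist_force: [0.6, -0.0, -1.1]
finger_gap: 0.051
grip_force: 0.0
clock: 2.75
tcp_pos: [0.5577, 0.1521, 0.0839]
orientation: [-0.001, 0.756, 0.655, -0.002]
wrist_force: [-0.5, -0.3, 0.8]
finger_gap: 0.0514
grip_force: 0.0
[0.55773831 0.1520792  0.08390888] [ 0.05296793  0.42293674 -0.00919851] [-0.49785405 -0.253414    0.82430326] 0.051357458486413765
```

```bash
python3 -m inch '[0,0.4,0,0, 0,0,0,0, 0,0,0,0, 0,0,0,0, 0,0,0,0]' -1 25
python3 -m inch '[0,0,0,0, 0,0,0,0, 0,0,0,0, 0,0,0,0, 0,0,0,0]'
```

```text
clock: 3.22
tcp_pos: [0.5631, 0.153, 0.0866]
orientation: [-0.0, 0.755, 0.655, 0.0]
wrist_force: [-4.3, -0.4, 7.2]
finger_gap: 0.013
grip_force: 24.7
clock: 3.63
tcp_pos: [0.5631, 0.153, 0.0866]
orientation: [0.0, 0.755, 0.655, 0.0]
wrist_force: [-4.2, 0.2, 6.5]
finger_gap: 0.013
grip_force: 24.7
```

```bash
python3 -m inch '[-0.6,0,0,0, -0.6,0,0,0, -0.6,0,0,0, -0.5,0,0,0, -0.4,0,0,0]'
python3 - <<'E'
from h import *
s=get_state();T=eyes.camera_info("top");im=eyes.read_camera("top");w=eyes.read_camera("wrist")
c=im[180:260,200:340];cv2.imwrite("pics/t4.png",np.hstack([cv2.resize(c,None,fx=5,fy=5,interpolation=2)])[:,:,::-1]); print(s["tcp_pos"],s["wrist_force"])
E
```

```text
clock: 4.05
tcp_pos: [0.5597, 0.1279, 0.0867]
orientation: [-0.001, 0.755, 0.656, 0.002]
wrist_force: [-2.7, 6.7, 5.1]
finger_gap: 0.0129
grip_force: 24.6
[0.55968691 0.12786196 0.08665827] [-2.67015894  6.74257039  5.126121  ]
```

View pics/t4.png

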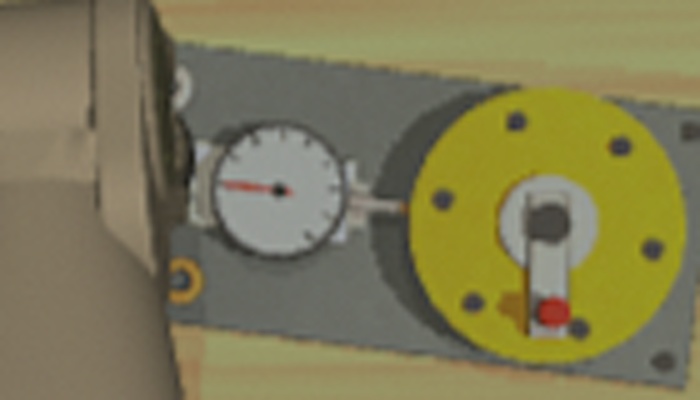

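Needle at zero, tip near (281,222) in the full image, just short of the tyre. Next come small pushes with a needle reading after each.

```bash
cat >> h.py <<'E'
def needle(name,bench_ang=82.0):
    """reads the dial: returns mm pressed (mod 12.57), dial centre world"""
    info=eyes.camera_info(name); im=eyes.read_camera(name); h=cv2.cvtColor(im,cv2.COLOR_RGB2HSV).astype(int)
    s=get_state(); roi=(235,195,275,240) if name=="top" else (0,0,560,300)
    k=np.zeros(h.shape[:2],np.uint8); x0,y0,x1,y1=roi
    w=((h[...,1]<45)&(h[...,2]>115)).astype(np.uint8); k[y0:y1,x0:x1]=w[y0:y1,x0:x1]
    n,l,st,c=cv2.connectedComponentsWithStats(k); i=1+np.argmax(st[1:,4])
    hull=cv2.convexHull(np.vstack(cv2.findContours((l==i).astype(np.uint8),0,1)[0])); (cx,cy),r=cv2.minEnclosingCircle(hull)
    d=np.zeros_like(k); cv2.circle(d,(int(round(cx)),int(round(cy))),int(r*.85),1,-1)
    v,u=np.nonzero(((h[...,0]<10)|(h[...,0]>170))&(h[...,1]>90)&(d>0))
    P=np.array([plane(info,a,b,.084)[:2] for a,b in zip(u,v)]); C=plane(info,cx,cy,.084)[:2]
    m=P.mean(0); e=np.linalg.svd(P-m)[2][0]; e=e*np.sign(e@(m-C)); a=np.degrees(np.arctan2(e[1],e[0]))
    return round(np.radians((bench_ang-a+20)%360-20)*2,2),len(u),(round(cx,1),round(cy,1),round(r,1)),C.round(4)
E
python3 -c 'from h import *;print(needle("top"))'
python3 -m inch '[-0.2,0,0,0, -0.2,0,0,0, 0,0,0,0, 0,0,0,0, 0,0,0,0]'
python3 -c 'from h import *;print(needle("top"))'
```

```text
(np.float64(-0.06), 8, (255.5, 217.8, 12.7), array([0.5496, 0.0518]))
clock: 4.62
tcp_pos: [0.5591, 0.1238, 0.0866]
orientation: [-0.001, 0.755, 0.656, 0.002]
wrist_force: [-2.8, 5.5, 6.2]
finger_gap: 0.0131
grip_force: 24.6
(np.float64(1.12), 11, (256.6, 217.8, 12.6), array([0.5495, 0.0486]))
```

```bash
python3 -m inch '[-0.1,0,0,0, -0.1,0,0,0, 0,0,0,0, 0,0,0,0, 0,0,0,0]'
python3 -c 'from h import *;print(needle("top"))'
```

```text
clock: 5.08
tcp_pos: [0.5588, 0.1222, 0.0866]
orientation: [-0.001, 0.755, 0.656, 0.002]
wrist_force: [-2.7, 6.7, 5.2]
finger_gap: 0.0129
grip_force: 24.6
(np.float64(2.87), 12, (259.6, 218.5, 14.6), array([0.5475, 0.0401]))
```

```bash
python3 -m inch '[0,0,0,0, 0,0,0,0, 0,0,0,0, 0,0,-2,0, 0,0,-3,0]' 0.2
python3 -m inch '[0,0,-3,0, -3,-1,-3,0, -4,-1,-3,0, -4,-1,-1,0, -4,-1.5,0,0]'
python3 -m inch '[0,0,0,0, 0,0,0,0, 0,0,0,0, 0,0,0,0, 0,0,0,0]'
python3 - <<'E'
from h import *
s=get_state();w=eyes.camera_info("wrist");im=eyes.read_camera("wrist");cv2.imwrite("pics/w5.png",im[:,:,::-1])
print(s["tcp_pos"],s["qvel"].round(3),blobs(im,"red",(0,0,560,420),20)[0])
print(needle("wrist"),needle("top"))
E
```

```text
clock: 5.55
tcp_pos: [0.5564, 0.1195, 0.1323]
orientation: [-0.002, 0.756, 0.655, -0.003]
wrist_force: [1.0, 0.4, 0.6]
finger_gap: 0.0512
grip_force: 0.0
clock: 5.97
tcp_pos: [0.4991, -0.0139, 0.2312]
orientation: [0.003, 0.755, 0.656, 0.002]
wrist_force: [0.7, -0.5, 0.6]
finger_gap: 0.0513
grip_force: 0.0
clock: 6.38
tcp_pos: [0.4976, -0.0113, 0.2274]
orientation: [-0.0, 0.755, 0.656, -0.0]
wrist_force: [0.2, -1.1, 0.2]
finger_gap: 0.0514
grip_force: 0.0
[ 0.4975699  -0.01127301  0.22744894] [ 0.006  0.001  0.     0.001 -0.    -0.003] [((np.float64(357.2), np.float64(107.3)), [339, 103, 38, 10, 135]), ((np.float64(267.4), np.float64(332.5)), [255, 304, 24, 55, 1054])]h.py:35: RuntimeWarning: Mean of empty slice.
  m=P.mean(0); e=np.linalg.svd(P-m)[2][0]; e=e*np.sign(e@(m-C)); a=np.degrees(np.arctan2(e[1],e[0]))
  ret = ret.dtype.type(ret / rcount)
Traceback (most recent call last):
  File "h.py", line 35, in needle
    m=P.mean(0); e=np.linalg.svd(P-m)[2][0]; e=e*np.sign(e@(m-C)); a=np.degrees(np.arctan2(e[1],e[0]))
                   ~~~~~~~~~~~~~^^^^^
numpy.linalg.LinAlgError: 1-dimensional array given. Array must be at least two-dimensional
```

View pics/w5.png

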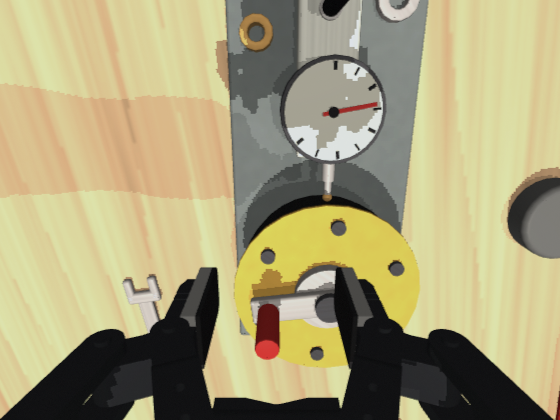

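The needle runs from (333,112) to (379,103), about 80° clockwise, or 2.8 mm. The knob top is at about (267,349) and the tip touches the tyre.

```bash
cat >> h.py <<'E'
DC=None
def needle(name,im=None,info=None):
    if info is None: info=eyes.camera_info(name); im=eyes.read_camera(name)
    h=cv2.cvtColor(im,cv2.COLOR_RGB2HSV).astype(int)
    C=np.array(DC); cu,cv_=proj(info,[*C,.084])
    v,u=np.nonzero(((h[...,0]<10)|(h[...,0]>170))&(h[...,1]>100))
    k=np.hypot(u-cu,v-cv_)<(14 if name=="top" else 75)
    P=np.array([plane(info,a,b,.084)[:2] for a,b in zip(u[k],v[k])]).reshape(-1,2)
    P=P[np.hypot(*(P-C).T)<.036]
    if len(P)<5: return None,len(P)
    m=P.mean(0); e=np.linalg.svd(P-m)[2][0]; e=e*np.sign(e@(m-C)); a=np.degrees(np.arctan2(e[1],e[0]))
    return round(float(np.radians((82-a+20)%360-20)*2),2),len(P)
E
python3 - <<'E'
from h import *
import h
s=get_state();w=eyes.camera_info("wrist");T=eyes.camera_info("top")
im=cv2.imread("pics/w5.png")[:,:,::-1].copy()
C=plane(w,333,112,.084);print("dial",C);h.DC=C[:2]
print(needle("wrist",im,w),needle("top"))
kt=plane(w,267,348.5,.153);print("knobtop",kt,"tri top cam",tri(ray(w,267,348.5),ray(T,310.3,242)))
kt[2]=.127;print(tool(kt-s["tcp_pos"]),s["tcp_pos"])
l=blobs(im,"yellow",(220,200,430,380),50)[1]
c=cv2.convexHull(np.vstack(cv2.findContours((l>0).astype(np.uint8),0,1)[0]))
P=np.array([plane(w,*p[0],.09)[:2] for p in c]);A=np.c_[2*P,np.ones(len(P))];q=np.linalg.lstsq(A,(P**2).sum(1),rcond=None)[0]
print("plate",q[:2],np.sqrt(q[2]+q[:2]@q[:2]),"arm",kt[:2]-q[:2],np.hypot(*(kt[:2]-q[:2])))
open("h.py","a").write(f"DC={C[:2].tolist()}\n")
E
```

```text
dial [0.54666699 0.0459733  0.084     ]
(2.78, 195) (None, 0)
knobtop [ 0.47715975 -0.10025949  0.153     ] tri top cam (array([ 0.4780453 , -0.10040292,  0.15304479]), np.float64(0.0017942738770039609))
[-9.09139459 -0.75660815 10.04449902] [ 0.49742618 -0.01130233  0.22743746]
plate [ 0.52647319 -0.10184545] 0.07881210753162657 arm [-0.04931343  0.00158596] 0.04933892935816809
```

```bash
python3 -m inch '[-3,-0.25,0,0, -3,-0.25,0,0, -3.05,-0.25,1,0, 0,0,2.5,0, 0,0,2.5,0]'
python3 -m inch '[0,0,2.5,0, 0,0,1.5,0, 0,0,0,0, 0,0,0,0, 0,0,0,0]' 
python3 -m inch '[0,0,0,0, 0,0,0,0, 0,0,0,0, 0,0,0,0, 0,0,0,0]' -1 30
python3 - <<'E'
from h import *
s=get_state();print(s["tcp_pos"],s["wrist_force"]);print(needle("wrist"),needle("top"))
S=np.array([.527,-.102]);v=s["tcp_pos"][:2]-S;phi=np.degrees(np.arctan2(v[1],v[0]))-82;print(phi,np.hypot(*v))
p0=96
for k in range(12):
    a=np.radians(p0+30*k+6*np.arange(5)+3); print(p0+30*k,", ".join(f"{x:.2f},{y:.2f},0,0" for x,y in zip(-.523*np.sin(a),-.523*np.cos(a))))
E
```

```text
clock: 7.0
tcp_pos: [0.4779, -0.1024, 0.1681]
orientation: [0.002, 0.756, 0.654, 0.001]
wrist_force: [-0.2, 0.3, 0.1]
finger_gap: 0.0512
grip_force: 0.0
clock: 7.42
tcp_pos: [0.4778, -0.1007, 0.1288]
orientation: [0.001, 0.755, 0.655, 0.0]
wrist_force: [-0.5, -0.3, 0.0]
finger_gap: 0.051
grip_force: 0.0
clock: 7.83
tcp_pos: [0.4781, -0.101, 0.1289]
orientation: [0.001, 0.755, 0.655, 0.001]
wrist_force: [1.1, -0.1, 5.2]
finger_gap: 0.0171
grip_force: 29.6
[ 0.47805698 -0.10101151  0.12890683] [ 1.11857468 -0.07290773  5.21583107]
(None, 0) (2.87, 10)
96.84296368132226 0.04895300468868931
96 -0.52,0.08,0,0, -0.51,0.14,0,0, -0.49,0.19,0,0, -0.47,0.24,0,0, -0.44,0.28,0,0
126 -0.41,0.33,0,0, -0.37,0.37,0,0, -0.33,0.41,0,0, -0.28,0.44,0,0, -0.24,0.47,0,0
156 -0.19,0.49,0,0, -0.14,0.51,0,0, -0.08,0.52,0,0, -0.03,0.52,0,0, 0.03,0.52,0,0
186 0.08,0.52,0,0, 0.14,0.51,0,0, 0.19,0.49,0,0, 0.24,0.47,0,0, 0.28,0.44,0,0
216 0.33,0.41,0,0, 0.37,0.37,0,0, 0.41,0.33,0,0, 0.44,0.28,0,0, 0.47,0.24,0,0
246 0.49,0.19,0,0, 0.51,0.14,0,0, 0.52,0.08,0,0, 0.52,0.03,0,0, 0.52,-0.03,0,0
276 0.52,-0.08,0,0, 0.51,-0.14,0,0, 0.49,-0.19,0,0, 0.47,-0.24,0,0, 0.44,-0.28,0,0
306 0.41,-0.33,0,0, 0.37,-0.37,0,0, 0.33,-0.41,0,0, 0.28,-0.44,0,0, 0.24,-0.47,0,0
336 0.19,-0.49,0,0, 0.14,-0.51,0,0, 0.08,-0.52,0,0, 0.03,-0.52,0,0, -0.03,-0.52,0,0
366 -0.08,-0.52,0,0, -0.14,-0.51,0,0, -0.19,-0.49,0,0, -0.24,-0.47,0,0, -0.28,-0.44,0,0
396 -0.33,-0.41,0,0, -0.37,-0.37,0,0, -0.41,-0.33,0,0, -0.44,-0.28,0,0, -0.47,-0.24,0,0
426 -0.49,-0.19,0,0, -0.51,-0.14,0,0, -0.52,-0.08,0,0, -0.52,-0.03,0,0, -0.52,0.03,0,0
```

```bash
cat > r.py <<'E'
from h import *
s=get_state();n=needle("top");v=s["tcp_pos"][:2]-[.527,-.102]
print(s["clock"],"phi",round((np.degrees(np.arctan2(v[1],v[0]))-82)%360,1),"r",np.hypot(*v).round(4),"F",s["wrist_force"].round(1),"NEEDLE",n)
E
python3 -m inch '[-0.52,0.08,0,0, -0.51,0.14,0,0, -0.49,0.19,0,0, -0.47,0.24,0,0, -0.44,0.28,0,0]' >/dev/null; python3 r.py
python3 -m inch '[-0.41,0.33,0,0, -0.37,0.37,0,0, -0.33,0.41,0,0, -0.28,0.44,0,0, -0.24,0.47,0,0]' >/dev/null; python3 r.py
```

```text
8.35 phi 126.3 r 0.0493 F [1.8 5.2 6.4] NEEDLE (1.1, 12)
8.8167 phi 155.9 r 0.0498 F [-2.3  5.9  9.4] NEEDLE (1.13, 13)
```

```bash

python3 -m inch '[-0.19,0.49,0,0, -0.14,0.51,0,0, -0.08,0.52,0,0, -0.03,0.52,0,0, 0.03,0.52,0,0]' >/dev/null; python3 r.py
python3 -m inch '[0.08,0.52,0,0, 0.14,0.51,0,0, 0.19,0.49,0,0, 0.24,0.47,0,0, 0.28,0.44,0,0]' >/dev/null; python3 r.py
python3 -m inch '[0.33,0.41,0,0, 0.37,0.37,0,0, 0.41,0.33,0,0, 0.44,0.28,0,0, 0.47,0.24,0,0]' >/dev/null; python3 r.py
python3 -m inch '[0.49,0.19,0,0, 0.51,0.14,0,0, 0.52,0.08,0,0, 0.52,0.03,0,0, 0.52,-0.03,0,0]' >/dev/null; python3 r.py
```

```text
9.2833 phi 185.1 r 0.0503 F [-5.1  2.6 10.3] NEEDLE (2.06, 13)
9.75 phi 214.5 r 0.0508 F [-5.3 -0.8 10.2] NEEDLE (4.44, 8)
10.2167 phi 244.0 r 0.0511 F [-2.8 -3.3  6.8] NEEDLE (3.89, 14)
10.6833 phi 273.5 r 0.0512 F [-1.3 -4.6  5.5] NEEDLE (1.15, 13)
```

```bash

python3 -m inch '[-0.42,0.01,0,0, -0.42,-0.03,0,0, -0.42,-0.06,0,0, -0.41,-0.1,0,0, -0.4,-0.13,0,0]' >/dev/null; python3 r.py
python3 -m inch '[-0.39,-0.17,0,0, -0.37,-0.2,0,0, -0.36,-0.23,0,0, -0.33,-0.26,0,0, -0.31,-0.29,0,0]' >/dev/null; python3 r.py
python3 -m inch '[0,0,0,0, 0,0,0,0, 0,0,0,0, 0,0,0,0, 0,0,0,0]' >/dev/null; python3 r.py
```

```text
11.15 phi 252.4 r 0.0511 F [4.  4.3 4.4] NEEDLE (3.06, 11)
11.6167 phi 228.2 r 0.0508 F [6.  1.3 3.6] NEEDLE (4.53, 13)
12.0833 phi 226.6 r 0.0508 F [ 2.7 -3.3  5.9] NEEDLE (4.55, 13)
```

```bash

python3 -m inch '[0,0,0,0, 0,0,0,0, 0,0,0,0, 0,0,0,0, 0,0,-1,0]' 0.2
python3 -m inch '[0,0,-2.5,0, 0,0,-3,0, 0,0,-3,0, 0,0,-2,0, 0,0,0,0]'
python3 -m inch '[-1,0,0,0, -1,0,0,0, -1,0,0,0, 0,0,0,0, 0,0,0,0]' 
python3 - <<'E'
from h import *
w=eyes.camera_info("wrist");im=eyes.read_camera("wrist");cv2.imwrite("pics/w9.png",im[:,:,::-1]);print(needle("top"),needle("wrist"))
E
```

```text
clock: 12.55
tcp_pos: [0.5556, -0.1396, 0.1357]
orientation: [-0.002, 0.755, 0.655, -0.001]
wrist_force: [-0.0, -0.2, -0.2]
finger_gap: 0.0511
grip_force: 0.0
clock: 12.97
tcp_pos: [0.5594, -0.1412, 0.2487]
orientation: [0.004, 0.755, 0.655, 0.002]
wrist_force: [0.5, -0.4, 0.8]
finger_gap: 0.0515
grip_force: 0.0
clock: 13.38
tcp_pos: [0.5523, -0.171, 0.2415]
orientation: [-0.001, 0.756, 0.654, -0.0]
wrist_force: [0.3, 0.2, 0.2]
finger_gap: 0.0509
grip_force: 0.0
(4.54, 12) (None, 0)
```

View pics/w9.png

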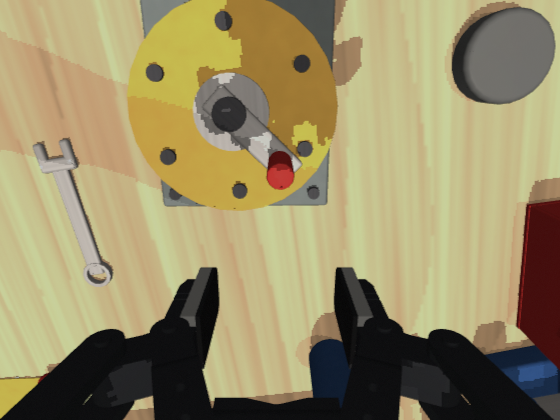

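The gripper is clear of everything. The knob stands free at (280,175), and the top camera still reads 4.54 mm, which is the crest.

```bash
python3 -c 'from workcell import env;print(env.hand_in())'
```

```text
the job is handed in; nothing more can be done
None
```

The job is handed in: the highest spot stands under the plunger, which is pressed in about 4.5 mm (about 1.1 mm on the round part of the tyre), the gripper has let go and is clear, and the run took about 13.5 s; no verdict came back.

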